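Prop the sprung bin lid open and load the last label roll

ROBOT

A 6-joint arm with a two-finger parallel gripper is mounted at the origin on a cart in front of the work surface, level with it; the furniture and walls round the work are solid. World frame = base frame: x ahead of the robot, y to its left, z up, the work surface at z = 0. Lengths are in m, angles in degrees, forces in N, time in s.
With the tool pointing down it reaches from about 0.425 to 1.125 m from the base axis. Payload 14.9 kg.
Tool frame: the origin (TCP) lies midway between the tips of the shut fingers; the grasp point (between the pads) lies bot.grip_point_offset behind it (bot.grip_point_offset is the distance from the TCP to the grasp point, in m); z points along the fingers, y is the line along which they close (so a half turn about z gives the same grasp; the last joint's range is limited). The gripper opens to 91 mm and grips with 3 to 60 N. Pads are 32 mm wide; open, the fingers measure 118 mm over their backs; the gripper's body (76 mm by 178 mm) begins 60 mm behind the grasp point.
Start: joints at [-65.564, 21.709, 99.362, -0, 58.929, -1.908], TCP at [0.311, -0.627, 0.214] pointing down, gripper open.
Joint ranges: [-158.91, 158.91], [-42.39, 125.64], [0.06, 152.35], [-60.88, 240.88], [17.5, 164.5], [-176.32, 176.32]. Speed limits (degrees/s): [108.29, 108.29, 136.94, 180, 180, 180].

INTERFACE

Orientations are given as a 3x3 rotation matrix whose columns are the frame's x, y, z axes.
In Python, from workcell import bot, imaging, hand_in, finder gives the robot as it stands.
- The arm moves only by the shell command python3 -m crank 'ROWS' [OPENING] [FORCE]. ROWS is JSON, one flat list of numbers, 4 for each row, row after row: the shift along the world's x, y, z in cm, then the turn about the world's z in degrees. In form: [x, y, z, twist, x, y, z, twist, ...]. A call has 1 to 5 rows; each row shifts and turns the commanded pose from where the row before left it; what a row does not reach is not made up. A row lasts 1/12 s, in which the tool goes at most 41.7 mm and 7.16 degrees, less where a joint would pass 70% of its speed; a pose out of reach is approached as far as the arm can. A call with a gripper value outside its range is refused whole. OPENING is the finger opening in cm, from 0 to 9.12, set as the call begins (- or left out, the last holds). The fingers move at their own pace and stop on an object; FORCE is the grip in N (left out, the last holds). Time passes only in rows, so rows that do not move let the fingers close. It gives the time, the measured TCP pose, the force, the opening and the grip force at its end, in the units of the state.
- bot.sense(): the state, without advancing time (a new reading comes with each control period).
- imaging.snapshot(name): name is "scene" or "top" or "wrist"; returns a dict with "color" (400x640x3 uint8, red, green, blue), "fx", "fy", "cx", "cy" (pixels), "dist_coeffs" ([k1, k2, p1, p2, k3] as OpenCV has them; the pictures are not rectified), "world_from_camera" (4x4, takes a point from camera to world coordinates). Camera axes: x right, y down, z forward; pixel columns grow to the right and rows downward; lengths in m; the calibration is good to about 2 mm. A picture is of the moment at which its call begins. There is no depth.
- hand_in(): hands the job in; it is judged then, once.
Trained networks look in a picture, given as the dict that the camera call returned (one of the last four; its "shot" number tells which), for a name from the list of things; names that differ only in an ending like _2 or _b are one class to them, and where a whole thing is asked for, a point or a joint stands for the part that bears it (a point fixed in the world has none). Each returns a list of dicts, best first, with "confidence" (0 to 1); they miss things now and then, are a little off and sometimes report something else, mostly with a low value. They report only what shows in the picture. A call takes as long as a camera call.
- finder.search_frame(picture, target): "location" ([x, y, z] in m, in world coordinates, good to about 4 mm: the middle of the surface that is visible of it).
The state is a dict: "clock": time; "qpos": joint angles; "qvel": joint speeds; "joint_torque": joint torques, N m; "tool_pos": TCP position; "tcp_rot": TCP orientation; "force": force on the tool from outside, world axes, zero at the start; "wrist_torque": the same for the moment, N m; "opening": finger opening in m; "gripper_force": force on a finger pad.
Only numpy, scipy, OpenCV 4.12 (cv2) and the standard library are available. Lean on these libraries where they do the work, as an engineer would, in place of code of your own. Each camera call takes 0.05 s, during which the arm holds its last target. There are 200 camera calls.

TASK

The last roll of labels is in the dust bin, whose spring-closed lid will not stay up by itself: lift the lid with the red-handled prop and drop the prop fully into the tall rear socket, so that it holds the lid wide open without you. Then fetch the roll out and put it on the upright spindle of the label dispenser, flat down on its disc. Leave the lid propped, because I am about to refill the bin, and do not disturb the bottles, the glass jars or the mug.

Things in the scene. Friction and masses are not known exactly. Their poses are not given: they have to be found in the camera images.
- roll_bin: grey steel box, outside 150 (x) x 186 (y) mm, walls 4 mm, rim 86 mm and inner floor 12 mm above the bench, fixed. Origin: centre of its underside, on the bench; +x to the back (hinge side), z up. Its base plate reaches 94 mm past the box on the -y side and carries two aluminium sockets at y = -160 mm, 43 mm clear of the lid's edge
- lid (a joint): hinge of the green lid (rad): 0 shut, 1.57 upright, 1.75 the limit. A spring (0.09 N m shut, 0.135 N m upright) and its weight (150 g) shut it from any angle. Pin along the box's y at box x = +77 mm, 88 mm above the bench
- lid_front_edge (a point): middle of the lid's front edge, 170 mm from the hinge pin. The lid is 4 mm thick, its underside 1 mm below the pin when shut, and reaches 117 mm to each side of the box's centre: it overhangs the side walls by 24 mm. The prop's arm lifts it under its -y overhang: moved up, then back towards the hinge while held against the underside, the arm swings the lid up
- prop: crank-shaped loose prop, about 90 g: upright steel stem 20 (x) x 12 (y) mm, 128 mm tall, its lowest 10 mm only 14 x 7 mm. A black round arm, 10 mm diameter, points along the prop's +y, centre line 70 mm above the foot, end 63 mm from the stem's centre. Origin: centre of the foot's underside; z up. It starts parked in the front socket, its axes as the box's
- prop_grip (a point): middle of the prop's red grip (20 (x) x 16 (y) mm, from 82 to 128 mm above the foot), 105 mm above its foot
- front_socket (a point): floor of the short parking socket, 42 mm below its mouth, which is 50 mm above the bench; axes as the box's. The prop parked here has the last 20 mm of its arm under the lid's overhang, 4 mm below it, 117 mm in front of the hinge pin
- rear_socket (a point): floor of the tall working socket beside the hinge, 42 mm below its mouth, which is 115 mm above the bench. Hole 23 (x) x 15 (y) mm, 3 mm wider than the stem each way, 3 mm chamfer; outside 40 x 32 mm; axes as the box's. With the prop's foot on this floor and its arm towards the box (+y), the arm is 55 mm above the pin, just in front of it, and the lid leans on it at about 1.35 rad
- label_roll: white label roll, 63 mm diameter, 30 mm wide, brown core with a 26 mm hole, about 100 g. Origin: its centre; its z is its axis. It starts on edge in the bin, axis along the box's y, between two black ribs, 25 mm in front of the box's middle, up to 18 mm to either side, its centre 43 mm above the bench, its top 11 mm below the rim. To turn its axis upright, lay it flat on the bench and take it again by its rim; either face may be up
- dispenser: grey label dispenser fixed to the bench: base 175 x 96 x 10 mm, low peel edge (up to 40 mm high) on its -x end, from 80 to 115 mm from the spindle. Origin: on the bench under the spindle's axis; z up
- spindle_seat (a point): centre of the top of the aluminium disc (80 mm diameter, 14 mm above the bench) on which the roll must lie. The steel spindle stands on it: 21 mm diameter, 51 mm tall, the top 11 mm tapered to a blunt point
- the_stain_bottle: brown stain bottle with blue cap, 34 mm diameter, 74 mm tall, loose bystander. Origin: centre of its underside
- the_jar: glass jar, 50 mm diameter, 60 mm tall, loose bystander. Origin: centre of its underside
- the_mug: white mug, 97 mm tall, loose bystander. Origin: centre of its underside

How it is judged (in metres and radians):
On the way:
1. the prop stands in the rear socket, released, and holds the lid wide open (value of joint lid above 1.2 rad and distance between prop and rear_socket below 0.01 m and contact force between the fingers and prop below 0.1 N and contact force between the fingers and roll_bin below 0.1 N), for 0.3 s.
At the end, for the whole second after the job is handed in: The prop's foot is within 10 mm of the rear socket's floor and the lid stands open at more than 1.2 rad; the label roll is round the spindle (axis within 6 mm of the spindle's and within 0.10 rad of upright), lies on the disc (its centre less than 19 mm above it; 15 mm when flat) and is at rest (value of joint lid above 1.2 rad and distance between prop and rear_socket below 0.01 m and horizontal distance between label_roll and spindle_seat below 0.006 m and z of label_roll in the frame of spindle_seat below 0.019 m and angle between the z axis of label_roll and the z axis of spindle_seat, either way round below 0.1 rad and linear speed of label_roll below 0.02 m/s); the robot touches nothing.
It fails at once if the stain bottle, the jar or the mug is moved more than 30 mm (distance of any of the_stain_bottle, the_jar, the_mug from where it was at the start of the episode above 0.03 m).
It also fails if it takes over 72 s, if anything falls off the work surface, if the arm or the gripper's body presses on something with over 40 N, if the wrist force passes 120 N, or if a joint passes its speed limit or range.

## Working session

There is one attempt and no reset: what is moved stays moved. The work goes in short steps, Python scripts to look and compute and a shell command to move; the robot and the scene stay as the last step left them, time stands still between calls to the robot, and variables do not carry over. Pictures are saved under pics/ and viewed, at most 10 in all, crops included, and the job is handed in when it is done.

```bash
ls; mkdir -p pics
cat > h.py <<'E'
from workcell import bot, imaging, hand_in, finder
import numpy as np, cv2
def look(cam,names=()):
    p=imaging.snapshot(cam)
    for n in names:
        for d in finder.search_frame(p,n)[:2]: print(cam,n,np.round(d["location"],4),round(d["confidence"],2))
    return p
def save(p,name,crop=None,s=1):
    im=p["color"][:,:,::-1]
    if crop: im=im[crop[1]:crop[3],crop[0]:crop[2]]
    cv2.imwrite("pics/"+name+".png",cv2.resize(np.ascontiguousarray(im),None,fx=s,fy=s,interpolation=cv2.INTER_CUBIC))
def K(p): return np.array([[p["fx"],0,p["cx"]],[0,p["fy"],p["cy"]],[0,0,1]])
def proj(p,X):
    T=np.linalg.inv(p["world_from_camera"]); r,_=cv2.Rodrigues(T[:3,:3])
    return cv2.projectPoints(np.array(X,float).reshape(-1,1,3),r,T[:3,3],K(p),np.array(p["dist_coeffs"]))[0].reshape(-1,2)
def plane(p,uv,z):
    n=cv2.undistortPoints(np.array(uv,float).reshape(-1,1,2),K(p),np.array(p["dist_coeffs"])).reshape(-1,2)
    W=np.array(p["world_from_camera"]); d=np.c_[n,np.ones(len(n))]@W[:3,:3].T; o=W[:3,3]
    return o+d*((z-o[2])/d[:,2])[:,None]
E
python3 - <<'E'
from h import *
N=["roll_bin","lid","prop","prop_grip","label_roll","dispenser","the_stain_bottle","the_jar","the_mug"]
p=look("top",N); save(p,"top"); print(p["world_from_camera"])
p=look("scene",N); save(p,"scene"); print(p["world_from_camera"])
s=bot.sense(); print(s, bot.grip_point_offset)
E
```

```text
pics
top roll_bin [0.6161 0.0932 0.0958] 0.62
top lid [0.6082 0.1223 0.0901] 0.81
top prop [ 0.5747 -0.0203  0.1142] 0.42
top prop_grip [ 0.5733 -0.021   0.1118] 0.41
top prop_grip [0.6102 0.0949 0.0939] 0.24
top dispenser [ 0.4853 -0.3505  0.0093] 0.82
top the_stain_bottle [ 0.4888 -0.4695  0.0552] 0.56
top the_jar [ 0.6011 -0.4917  0.021 ] 0.79
top the_mug [0.5034 0.4152 0.0376] 0.82
[[ 0.03000472 -0.99689713  0.0727724   0.50111309]
 [-0.99932668 -0.03145649 -0.01888581 -0.02181052]
 [ 0.02111638 -0.07215674 -0.99716975  1.64857357]
 [ 0.          0.          0.          1.        ]]
scene roll_bin [0.5826 0.0457 0.0526] 0.65
scene lid [0.5977 0.1196 0.0895] 0.91
scene lid [0.583  0.0406 0.0554] 0.37
scene prop [ 0.5669 -0.0403  0.087 ] 0.64
scene dispenser [ 0.4271 -0.3692  0.0122] 0.77
scene the_stain_bottle [ 0.4292 -0.3734  0.0104] 0.65
scene the_stain_bottle [ 0.4802 -0.4828  0.039 ] 0.64
scene the_mug [0.493  0.3829 0.0654] 0.63
[[ 0.80394457 -0.28967576  0.51938529 -0.24657335]
 [-0.59438168 -0.42014307  0.68570418 -1.14997249]
 [ 0.01958425 -0.85998125 -0.50994971  0.90479
[... 168 characters left out ...]
09929e+01, -1.90733562e+00]), 'qvel': array([ 0.09528123, -0.02035346, -0.06861794, -0.01490905,  0.06635159,
       -0.05063879]), 'joint_torque': array([ 2.42250513e-03, -7.63705873e+01, -4.34744811e+01,  6.52465853e-02,
        3.89133627e-02, -8.82032367e-06]), 'tool_pos': array([ 0.3106434 , -0.62732954,  0.21393569]), 'tcp_rot': array([[ 8.96153545e-01,  4.43744097e-01,  1.44678920e-06],
       [ 4.43744097e-01, -8.96153545e-01,  3.03936595e-05],
       [ 1.47835523e-05, -2.65953816e-05, -1.00000000e+00]]), 'force': array([-0.83198098,  0.8231487 , -0.20699615]), 'wrist_torque': array([ 0.02528408,  0.0064365 , -0.00528764]), 'gripper_force': 0.0, 'opening': 0.09101346547667945} 0.0188
```

View pics/top.png

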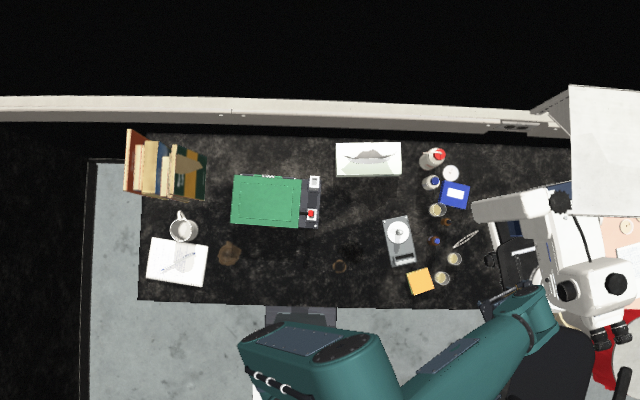

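View pics/scene.png

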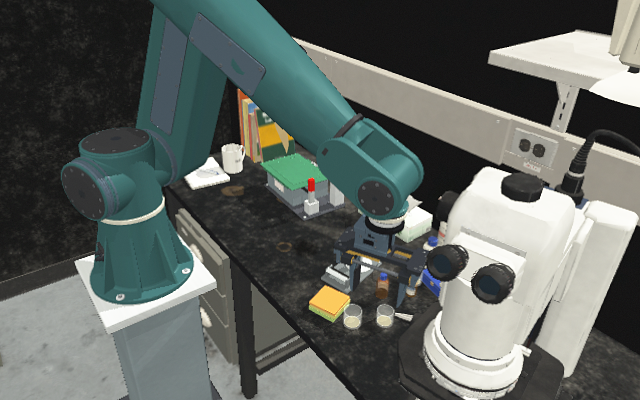

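The top view shows the lid as a green box spanning (231,176)-(301,227), the sockets at (315,182) and (312,214), and the dispenser disc at (398,231). The scene view confirms the prop's red grip at (311,185). Next I'll measure the lid and the red grip by colour.

Run:
```python
from h import *
p=look("top"); im=p["color"]; hsv=cv2.cvtColor(im,cv2.COLOR_RGB2HSV)
m=cv2.inRange(hsv,(50,100,50),(80,255,255)); m[:,:200]=0;m[:,330:]=0
m=cv2.morphologyEx(m,cv2.MORPH_OPEN,np.ones((5,5)))
c=max(cv2.findContours(m,0,cv2.CHAIN_APPROX_NONE)[0],key=cv2.contourArea).reshape(-1,2)
w=plane(p,c,.091)[:,:2].astype(np.float32)
r=cv2.minAreaRect(w); print("lid",r); print(cv2.boxPoints(r))
# red grip
r_=cv2.inRange(hsv,(0,150,120),(6,255,255))|cv2.inRange(hsv,(174,150,120),(180,255,255))
r_[:,:300]=0;r_[:,325:]=0; uv=np.argwhere(r_)[:,::-1]; print("grip",len(uv),plane(p,[uv.mean(0)],.125))
save(p,"topcrop",(225,165,425,275),4)
```

```text
lid ((0.6141573786735535, 0.12428449839353561), (0.23236222565174103, 0.1725945919752121), 87.42574310302734)
[[0.52272904 0.01209659]
 [0.6951494  0.00434466]
 [0.7055857  0.2364724 ]
 [0.53316534 0.24422434]]
grip 25 [[ 0.57266255 -0.02998145  0.125     ]]
```

View pics/topcrop.png

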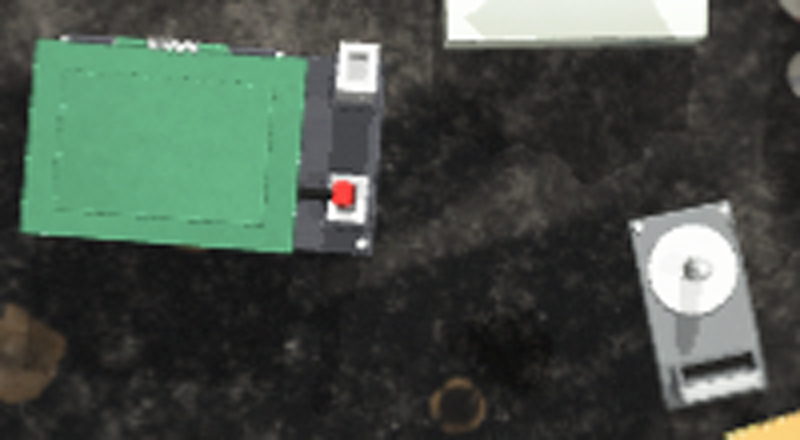

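```bash
python3 -m crank '[1.7,3.6,0.6,4,1.7,3.6,0.6,4,1.7,3.6,0.6,4,1.7,3.6,0.6,4,1.7,3.6,0.6,4]' && python3 -m crank '[1.7,3.6,0.6,4,1.7,3.6,0.6,4,1.7,3.6,0.6,4,1.7,3.6,0.6,4,1.7,3.6,0.6,4]' && python3 -m crank '[1.7,3.6,0.6,4,1.7,3.6,0.6,4,1.7,3.6,0.6,4,1.7,3.6,0.6,4,1.7,3.6,0.6,4]' && python3 -m crank '[0,0,0,1,0,0,0,0]'
python3 - <<'E'
from h import *
N=["roll_bin","lid","prop","prop_grip","dispenser"]
p=look("wrist",N); save(p,"w1"); print(p["world_from_camera"]); 
s=bot.sense(); print(s["tool_pos"],s["tcp_rot"][:,1],s["clock"],s["qpos"])
E
```

```text
clock: 1.47
tool_pos: [0.396, -0.4456, 0.2442]
tcp_rot: [[0.688, 0.726, 0.0], [0.726, -0.688, -0.0], [0.0, 0.0, -1.0]]
force: [1.2, -0.1, -0.6]
opening: 0.0914
gripper_force: 0.0
clock: 1.88
tool_pos: [0.4811, -0.2655, 0.2745]
tcp_rot: [[0.398, 0.917, 0.0], [0.917, -0.398, -0.0], [-0.0, 0.001, -1.0]]
force: [0.6, -0.2, -0.7]
opening: 0.0912
gripper_force: 0.0
clock: 2.3
tool_pos: [0.5661, -0.0853, 0.3045]
tcp_rot: [[0.06, 0.998, 0.0], [0.998, -0.06, -0.0], [-0.0, 0.001, -1.0]]
force: [0.5, -0.9, -0.6]
opening: 0.0913
gripper_force: 0.0
clock: 2.47
tool_pos: [0.5663, -0.0857, 0.3042]
tcp_rot: [[0.042, 0.999, 0.001], [0.999, -0.042, -0.0], [-0.0, 0.001, -1.0]]
force: [-0.7, -0.2, 0.4]
opening: 0.0915
gripper_force: 0.0
wrist roll_bin [0.6154 0.0374 0.0937] 0.69
wrist lid [0.6077 0.0611 0.0898] 0.96
wrist prop [ 0.5746 -0.0223  0.1352] 0.96
wrist prop_grip [ 0.5717 -0.0192  0.1292] 0.86
wrist dispenser [ 0.5024 -0.3161  0.0111] 0.91
[[ 9.99085279e-01 -4.15977870e-02 -9.91105372e-03  5.69293347e-01]
 [-4.27619674e-02 -9.71128109e-01 -2.34694717e-01 -1.91756401e-02]
 [ 1.37878002e-04  2.34903853e-01 -9.72018601e-01  4.74914564e-01]
 [ 0.00000000e+00  0.00000000e+00  0.00000000e+00  1.00000000e+00]]
[ 0.56518192 -0.08832241  0.30374135] [ 9.98827588e-01 -4.84078583e-02 -3.57477640e-04] 2.7667 [-1.12149364e+01  4.47111707e+00  1.10743240e+02 -3.20009974e-03
  6.48059197e+01 -8.43892308e+00]
```

View pics/w1.png

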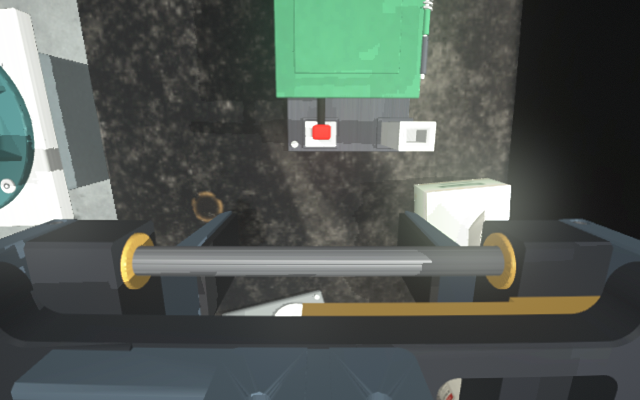

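The wrist view shows the red grip top at (321,131), the rear socket mouth at (420,136) and the lid's near edge from (275,98) to (421,97). I'll compute from these pixels.

Run:
```python
from h import *
p=look("wrist"); im=p["color"]; hsv=cv2.cvtColor(im,cv2.COLOR_RGB2HSV)
r_=cv2.inRange(hsv,(0,150,60),(6,255,255))|cv2.inRange(hsv,(174,150,60),(180,255,255))
r_[:80]=0;r_[200:]=0;r_[:,:280]=0;r_[:,360:]=0
ys,xs=np.nonzero(r_); print(xs.min(),xs.max(),ys.min(),ys.max())
v=hsv[...,2]; print([ (y,int(v[y,321])) for y in range(ys.min(),ys.max()+1)])
print("grip c",plane(p,[[xs.mean(),ys.mean()]],.136), plane(p,[[xs.min(),ys.min()],[xs.max()+1,ys.max()+1]],.136))
g=cv2.inRange(hsv,(50,100,50),(80,255,255)); e=[(x,int(np.nonzero(g[:,x])[0].max())) for x in (290,310,350,390,405)]
w=plane(p,e,.087); print("edge",w[[0,-1]], np.degrees(np.polyfit(w[:,0],w[:,1],1)[0]))
row=np.nonzero(g[80])[0]; print("lid x at row80",plane(p,[[row.min(),80],[row.max(),80]],.091))
save(p,"w2",(265,70,465,170),4)
```

```text
313 330 122 136
[(122, 255), (123, 255), (124, 255), (125, 255), (126, 255), (127, 255), (128, 255), (129, 255), (130, 255), (131, 255), (132, 255), (133, 255), (134, 255), (135, 255), (136, 250)]
grip c [[ 0.57219357 -0.0287652   0.136     ]] [[ 0.56348273 -0.0209357   0.136     ]
 [ 0.58167011 -0.03727828  0.136     ]]
edge [[0.53739847 0.01256642 0.087     ]
 [0.67250658 0.00619556 0.087     ]] -2.700237808606793
lid x at row80 [[0.52264618 0.02846013 0.091     ]
 [0.68748478 0.02071813 0.091     ]]
```

View pics/w2.png

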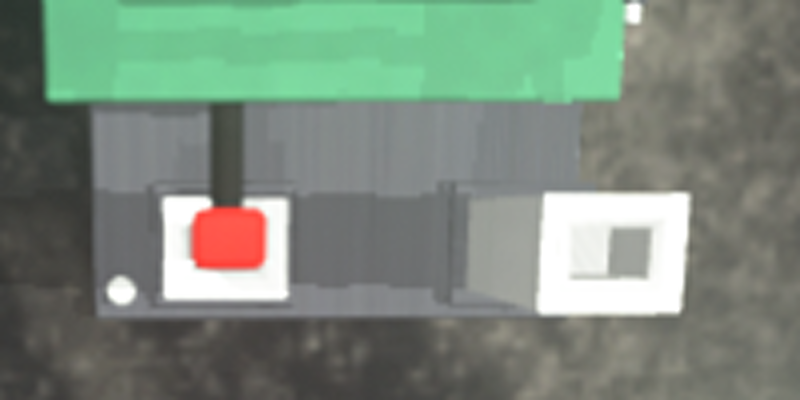

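Rear socket mouth outline in the crop is (541,193)-(690,193)-(684,315)-(537,314), and the hole is (570,222)-(652,278).

Run:
```python
from h import *
p=look("wrist"); f=lambda q:np.array(q,float)/4+[265-.4,70-.4]
w=plane(p,f([[541,193],[690,193],[684,315],[537,314]]),.115); print(w,w.mean(0))
w=plane(p,f([[570,222],[652,222],[652,278],[570,278]]),.115); print(w,w.mean(0))
w=plane(p,f([[162,196],[290,196],[288,301],[162,299]]),.05); print("front",w.mean(0))
s=bot.sense(); print(s["tool_pos"],s["tcp_rot"])
```

```text
[[ 0.65967264 -0.02081152  0.115     ]
 [ 0.70119884 -0.02264316  0.115     ]
 [ 0.70070492 -0.05629399  0.115     ]
 [ 0.65886019 -0.0541003   0.115     ]] [ 0.68010915 -0.03846224  0.115     ]
[[ 0.66784848 -0.0290439   0.115     ]
 [ 0.69081011 -0.03006621  0.115     ]
 [ 0.69126318 -0.0455114   0.115     ]
 [ 0.66807642 -0.04446267  0.115     ]] [ 0.67949955 -0.03727105  0.115     ]
front [ 0.57208853 -0.03359533  0.05      ]
[ 0.56533383 -0.08809407  0.30382073] [[ 4.78909710e-02  9.98852550e-01 -1.94001148e-04]
 [ 9.98852569e-01 -4.78909692e-02  1.37683226e-05]
 [ 4.46162116e-06 -1.94437923e-04 -9.99999981e-01]]
```

```bash
python3 -m crank '[0.35,2.9,-1,0,0.35,2.9,-1,0,0,0,-3.5,0,0,0,-3.5,0,0,0,0,0]'
python3 - <<'E'
from h import *
p=look("wrist",["prop","prop_grip"]); im=p["color"]; hsv=cv2.cvtColor(im,cv2.COLOR_RGB2HSV)
r_=cv2.inRange(hsv,(0,150,60),(6,255,255))|cv2.inRange(hsv,(174,150,60),(180,255,255))
n,l,st,c=cv2.connectedComponentsWithStats(r_); i=1+np.argmax(st[1:,4]); print(st[i],c[i]); x,y,w,h,_=st[i]
print(plane(p,[c[i],[x,y],[x+w,y+h]],.136)); save(p,"w3")
t=look("top"); print(plane(t,[[314.5,181.5]],.115),plane(t,[[311.75,214.5]],.05))
s=bot.sense(); print(s["tool_pos"])
E
```

```text
clock: 3.28
tool_pos: [0.5692, -0.029, 0.2082]
tcp_rot: [[0.046, 0.999, -0.008], [0.999, -0.046, 0.001], [0.0, -0.008, -1.0]]
force: [-2.6, 0.1, -2.0]
opening: 0.0913
gripper_force: 0.0
wrist prop [ 0.5757 -0.0238  0.1247] 0.79
wrist prop [0.6079 0.075  0.0944] 0.2
wrist prop_grip [ 0.5712 -0.0229  0.1152] 0.67
[310 189  26  28 605] [322.3338843  203.65619835]
[[ 0.57258555 -0.02534626  0.136     ]
 [ 0.56339803 -0.01300469  0.136     ]
 [ 0.58308562 -0.03690833  0.136     ]]
[[ 0.68067444 -0.04162456  0.115     ]] [[ 0.57181298 -0.03636829  0.05      ]]
[ 0.57369715 -0.02983567  0.2160134 ]
```

View pics/w3.png

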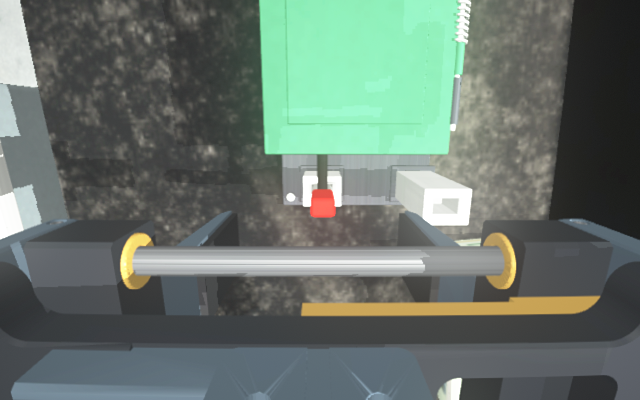

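The grip sits at (322,204), centred between the fingers. Descending and gripping.

```bash
python3 -m crank '[-0.1,-0.1,-3,0,0,0,-3,0,0,0,-3,0,0,0,-2.7,0,0,0,0,0]' && python3 -m crank '[0,0,0,0,0,0,0,0]' 2 50 && python3 -m crank '[0,0,0,0,0,0,0,0,0,0,0,0,0,0,0,0]' 0.5 50; python3 -m crank '[0,0,0,0,0,0,0,0]'
```

```text
clock: 3.9
tool_pos: [0.5703, -0.0305, 0.0946]
tcp_rot: [[0.047, 0.999, -0.004], [0.999, -0.047, 0.0], [0.0, -0.004, -1.0]]
force: [-1.7, -0.1, -1.3]
opening: 0.0914
gripper_force: 0.0
clock: 4.07
tool_pos: [0.5733, -0.0306, 0.0995]
tcp_rot: [[0.047, 0.999, 0.003], [0.999, -0.047, -0.0], [-0.0, 0.003, -1.0]]
force: [0.3, -1.2, 1.2]
opening: 0.0806
gripper_force: 0.0
clock: 4.4
tool_pos: [0.5721, -0.0303, 0.0978]
tcp_rot: [[0.046, 0.999, 0.001], [0.999, -0.046, -0.0], [-0.0, 0.001, -1.0]]
force: [-0.2, -0.6, -0.2]
opening: 0.0543
gripper_force: 0.0
clock: 4.57
tool_pos: [0.5717, -0.0303, 0.0971]
tcp_rot: [[0.046, 0.999, 0.0], [0.999, -0.046, -0.0], [0.0, 0.0, -1.0]]
force: [-0.1, -0.2, -0.2]
opening: 0.0409
gripper_force: 0.0
```

```bash
python3 -m crank '[0,0,0,0,0,0,0,0,0,0,0,0,0,0,0,0,0,0,0,0]'
```

```text
clock: 4.98
tool_pos: [0.5716, -0.0303, 0.0969]
tcp_rot: [[0.046, 0.999, -0.0], [0.999, -0.046, -0.0], [-0.0, -0.0, -1.0]]
force: [0.1, -0.1, 1.0]
opening: 0.0194
gripper_force: 50.0
```

```bash
python3 -m crank '[0,0,0.6,0,0,0,1.2,0,0,0,1.5,0,0,0,1.5,0,0,0,1.2,0]' && python3 -m crank '[0.6,-0.03,0.6,0,1.1,-0.05,1.1,0,1.5,-0.07,1.5,0,1.5,-0.07,1.5,0,1.3,-0.06,1.3,0]' && python3 -m crank '[0.7,-0.03,0.7,0,0,0,0,0,0,0,0,0,0,0,0,0]'
python3 - <<'E'
from h import *
p=look("scene"); save(p,"s2",(220,110,420,260),4)
print(bot.sense()["tool_pos"])
E
```

```text
clock: 5.4
tool_pos: [0.572, -0.0303, 0.1589]
tcp_rot: [[0.046, 0.999, 0.001], [0.999, -0.046, -0.0], [-0.0, 0.001, -1.0]]
force: [1.0, -0.6, -2.9]
opening: 0.0196
gripper_force: 50.0
clock: 5.82
tool_pos: [0.6326, -0.0331, 0.2181]
tcp_rot: [[0.046, 0.999, -0.0], [0.999, -0.046, -0.0], [-0.0, -0.0, -1.0]]
force: [-1.9, -0.9, -3.0]
opening: 0.0196
gripper_force: 50.0
clock: 6.15
tool_pos: [0.6375, -0.0334, 0.2229]
tcp_rot: [[0.046, 0.999, -0.002], [0.999, -0.046, 0.0], [0.0, -0.002, -1.0]]
force: [-1.6, -0.5, 0.1]
opening: 0.0199
gripper_force: 50.0
[ 0.63744198 -0.03332827  0.22287122]
```

View pics/s2.png

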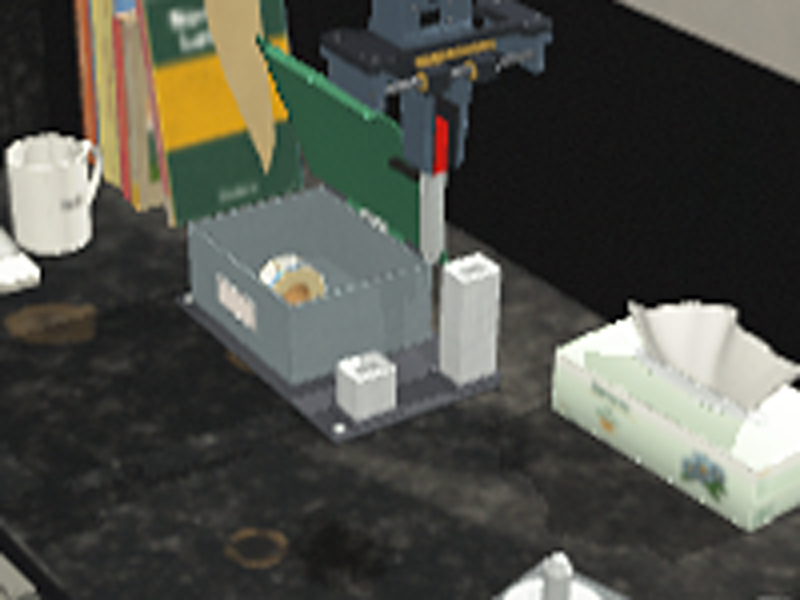

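The lid is swung up by the arm at crop (405,165), the prop stem hangs straight with its foot near (435,262), and the roll is visible in the bin at (295,280). Moving over the rear socket.

```bash
python3 -m crank '[0.6,-0.03,0,0,1.1,-0.05,0,0,1.2,-0.05,0,0,0.9,-0.04,0,0,0.4,-0.02,0,0]' && python3 -m crank '[0,0,0,0,0,0,-0.5,0,0,0,-0.6,0,0,0,-0.6,0,0,0,-0.3,0]' && python3 -m crank '[0,0,-0.3,0,0,0,-0.5,0,0,0,-0.5,0,0,0,0,0]'
python3 - <<'E'
from h import *
p=look("scene"); save(p,"s3",(300,120,380,220),6)
print(bot.sense()["tool_pos"])
print((proj(p,[[.680,-.038,.115],[.66,-.0215,.115],[.7,-.054,.115]])-[300,120])*6)
E
```

```text
clock: 6.62
tool_pos: [0.6822, -0.0354, 0.2238]
tcp_rot: [[0.046, 0.999, 0.0], [0.999, -0.046, 0.0], [0.0, 0.0, -1.0]]
force: [-1.2, 0.1, -0.1]
opening: 0.0197
gripper_force: 50.0
clock: 7.03
tool_pos: [0.6798, -0.0352, 0.2025]
tcp_rot: [[0.046, 0.999, -0.002], [0.999, -0.046, 0.0], [0.0, -0.002, -1.0]]
force: [-1.1, 0.8, -0.6]
opening: 0.0197
gripper_force: 50.0
clock: 7.37
tool_pos: [0.68, -0.0353, 0.1897]
tcp_rot: [[0.046, 0.999, -0.002], [0.999, -0.046, 0.0], [0.0, -0.002, -1.0]]
force: [-2.2, 0.6, -1.8]
opening: 0.0195
gripper_force: 50.0
[ 0.68015082 -0.03529981  0.19009282]
[[223.26522125 335.02558891]
 [178.56691916 333.12116576]
 [267.47426476 336.58769843]]
```

View pics/s3.png

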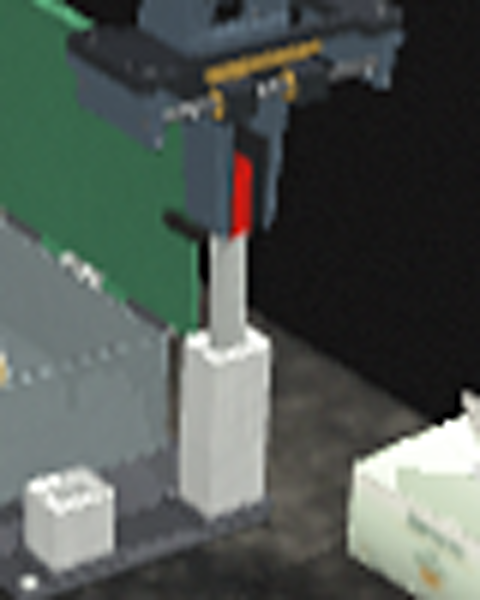

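The prop's foot is in the socket mouth at (230,345). I'll keep lowering.

```bash
python3 -m crank '[0,0,-0.3,0,0,0,-0.5,0,0,0,-0.5,0,0,0,-0.3,0,0,0,0,0]' && python3 -m crank '[0,0,-0.3,0,0,0,-0.4,0,0,0,-0.3,0,0,0,-0.1,0,0,0,0,0]'
```

```text
clock: 7.83
tool_pos: [0.6801, -0.0353, 0.1738]
tcp_rot: [[0.046, 0.999, -0.001], [0.999, -0.046, 0.0], [0.0, -0.001, -1.0]]
force: [-2.0, 0.0, -2.9]
opening: 0.0196
gripper_force: 50.0
clock: 8.25
tool_pos: [0.6803, -0.0352, 0.1634]
tcp_rot: [[0.046, 0.999, -0.001], [0.999, -0.046, 0.0], [0.0, -0.001, -1.0]]
force: [-2.5, 0.6, -3.0]
opening: 0.0199
gripper_force: 50.0
```

```bash
python3 -m crank '[0,0,-0.1,0,0,0,-0.1,0,0,0,0,0]' && python3 -m crank '[0,0,0,0,0,0,0,0,0,0,0,0,0,0,0,0,0,0,0,0]' 5 && python3 -m crank '[0,0,0,0,0,0,0,0,0,0,0.5,0,0,0,1.5,0,0,0,2.5,0]' && python3 -m crank '[0,0,3,0,0,0,3,0,0,0,2,0,0,0,1,0,0,0,0,0]' 9.1
python3 - <<'E'
from h import *
p=look("scene"); save(p,"s4",(220,110,420,260),4)
p=look("wrist",["label_roll","lid","prop"]); save(p,"w4",(180,0,640,230),1.7)
print(bot.sense()["tool_pos"])
t=look("top",["label_roll","dispenser","lid","prop"])
E
```

```text
clock: 8.5
tool_pos: [0.6807, -0.0353, 0.1619]
tcp_rot: [[0.046, 0.999, 0.0], [0.999, -0.046, 0.0], [0.0, 0.0, -1.0]]
force: [-1.8, -0.0, -0.2]
opening: 0.0194
gripper_force: 50.0
clock: 8.92
tool_pos: [0.6808, -0.0353, 0.1621]
tcp_rot: [[0.046, 0.999, 0.0], [0.999, -0.046, -0.0], [-0.0, 0.0, -1.0]]
force: [-0.4, -0.7, -0.2]
opening: 0.0489
gripper_force: 0.0
clock: 9.33
tool_pos: [0.6794, -0.0352, 0.2062]
tcp_rot: [[0.046, 0.999, -0.003], [0.999, -0.046, 0.0], [0.0, -0.003, -1.0]]
force: [-0.4, -0.8, 0.4]
opening: 0.0498
gripper_force: 0.0
clock: 9.75
tool_pos: [0.6817, -0.0354, 0.3005]
tcp_rot: [[0.046, 0.999, 0.004], [0.999, -0.046, -0.0], [-0.0, 0.004, -1.0]]
force: [0.3, -0.5, -0.7]
opening: 0.0804
gripper_force: 0.0
wrist label_roll [0.592  0.1125 0.0679] 0.66
wrist label_roll [ 0.6758 -0.0289  0.1781] 0.25
wrist lid [0.6711 0.0699 0.2211] 0.8
wrist prop [ 0.6795 -0.025   0.1835] 0.67
wrist prop [0.6702 0.07   0.2272] 0.22
[ 0.67991927 -0.03524163  0.29520941]
top label_roll [0.6295 0.1534 0.0122] 0.49
top label_roll [0.5899 0.1125 0.0671] 0.43
top dispenser [ 0.4843 -0.3524  0.0115] 0.95
top dispenser [0.5057 0.4165 0.0399] 0.59
top lid [0.6694 0.1387 0.2407] 0.86
```

View pics/s4.png

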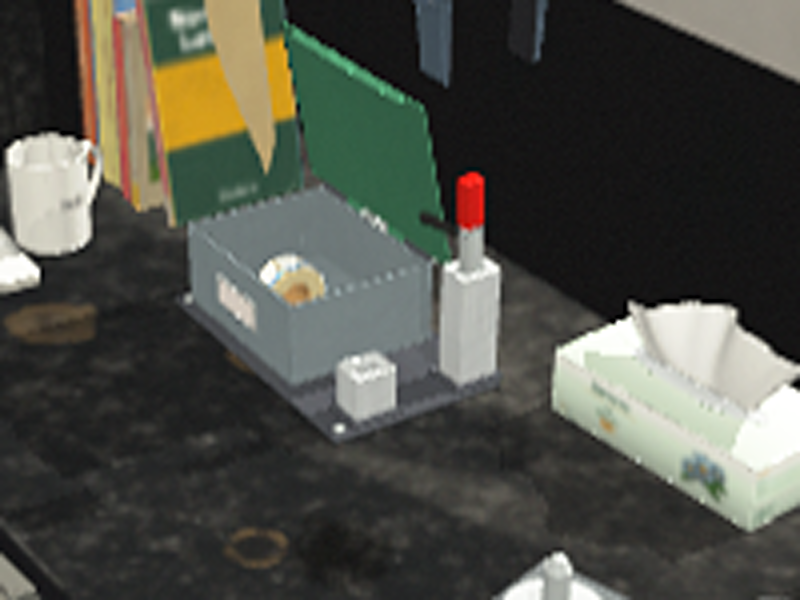

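The prop is seated in the rear socket, with its red top at (470,180) above the mouth at (470,265). The lid leans on its arm and the roll is at (293,280). Now I'll turn 90° and go above the roll.

```bash
python3 -m crank '[-0.6,1.1,0,7,-0.6,1.1,0,7,-0.6,1.1,0,7,-0.6,1.1,0,7,-0.6,1.1,0,7]' 9.1 && python3 -m crank '[-0.6,1.1,0,7,-0.6,1.1,0,7,-0.6,1.1,0,7,-0.6,1.1,0,7,-0.6,1.1,0,7]' && python3 -m crank '[-0.6,1.1,0,7,-0.6,1.1,0,7,-0.4,1.1,0,6,0,0.4,0,0,0,0,0,0]'
python3 - <<'E'
from h import *
p=look("wrist",["label_roll","roll_bin"]); save(p,"w5"); print(p["world_from_camera"][:3,3])
p=look("wrist",["label_roll"])
s=bot.sense(); print(s["tool_pos"],s["tcp_rot"],s["qpos"])
E
```

```text
clock: 10.67
tool_pos: [0.6503, 0.0202, 0.2967]
tcp_rot: [[-0.54, 0.842, -0.0], [0.842, 0.54, 0.0], [0.0, -0.0, -1.0]]
force: [0.1, 0.1, 0.5]
opening: 0.0909
gripper_force: 0.0
clock: 11.08
tool_pos: [0.6203, 0.0752, 0.2968]
tcp_rot: [[-0.925, 0.38, -0.0], [0.38, 0.925, -0.0], [0.0, -0.0, -1.0]]
force: [-0.8, 0.1, 0.7]
opening: 0.0907
gripper_force: 0.0
clock: 11.5
tool_pos: [0.6046, 0.1123, 0.2969]
tcp_rot: [[-0.999, 0.049, 0.0], [0.049, 0.999, 0.0], [-0.0, 0.0, -1.0]]
force: [-0.7, -0.4, -0.7]
opening: 0.091
gripper_force: 0.0
wrist label_roll [0.5874 0.1178 0.0718] 0.87
wrist roll_bin [0.6291 0.0913 0.0125] 0.82
[0.53939022 0.11644623 0.46760234]
wrist label_roll [0.5859 0.1146 0.07  ] 0.76
[0.60484811 0.11118082 0.29684868] [[-9.98824074e-01  4.84815726e-02 -8.24940945e-05]
 [ 4.84815796e-02  9.98824073e-01 -8.41994121e-05]
 [ 7.83149676e-05 -8.80998438e-05 -9.99999993e-01]] [ 8.24610566e+00  9.06559368e+00  1.06331915e+02 -4.53454841e-03
  6.46078609e+01 -7.89730706e+01]
```

Run:
```python
from h import *
p=look("wrist"); im=cv2.GaussianBlur(p["color"],(3,3),0)
ys=np.arange(.06,.17,.002)
for x in (.590,.598):
    uv=proj(p,[[x,y,.0745] for y in ys]); 
    print(x,[(round(float(y),3),*im[int(round(v)),int(round(u))].tolist()) for y,(u,v) in zip(ys,uv)])
xs=np.arange(.55,.67,.003)
uv=proj(p,[[x,.114,.0745] for x in xs]); print([(round(float(x),3),*im[int(round(v)),int(round(u))].tolist()) for x,(u,v) in zip(xs,uv)])
```

```text
0.59 [(0.06, 159, 173, 173), (0.062, 159, 173, 173), (0.064, 159, 173, 172), (0.066, 159, 173, 171), (0.068, 158, 172, 171), (0.07, 158, 172, 172), (0.072, 159, 173, 172), (0.074, 160, 173, 172), (0.076, 167, 181, 180), (0.078, 172, 187, 185), (0.08, 175, 189, 189), (0.082, 176, 189, 189), (0.084, 176, 190, 189), (0.086, 176, 190, 189), (0.088, 176, 190, 189), (0.09, 176, 191, 191), (0.092, 175, 191, 191), (0.094, 175, 191, 191), (0.096, 175, 191, 190), (0.098, 175, 190, 189), (0.1, 176, 190, 189), (0.102, 175, 191, 190), (0.104, 179, 191, 184), (0.106, 193, 195, 173), (0.108, 218, 223, 215), (0.11, 119, 172, 227), (0.112, 149, 192, 233), (0.114, 254, 254, 251), (0.116, 254, 254, 251), (0.118, 254, 253, 251), (0.12, 254, 253, 251), (0.122, 254, 253, 251), (0.124, 253, 253, 251), (0.126, 253, 253, 251), (0.128, 253, 253, 251), (0.13, 254, 254, 251), (0.132, 254, 253, 244), (0.134, 214, 213, 187), (0.136, 176, 182, 170), (0.138, 160, 173, 173), (0.14, 160, 173, 172), (0.142, 159, 173, 171), (0.144, 159, 172, 171), (0.146, 159, 172, 171), (0.148, 159, 173, 171), (0.15, 159, 172, 171), (
[... 1831 characters left out ...]
 241), (0.583, 245, 239, 201), (0.586, 247, 245, 234), (0.589, 254, 254, 251), (0.592, 254, 254, 250), (0.595, 254, 254, 250), (0.598, 254, 254, 250), (0.601, 252, 251, 243), (0.604, 241, 235, 199), (0.607, 235, 235, 228), (0.61, 239, 238, 229), (0.613, 239, 238, 229), (0.616, 237, 235, 220), (0.619, 204, 205, 193), (0.622, 175, 187, 184), (0.625, 176, 190, 189), (0.628, 173, 187, 187), (0.631, 174, 189, 187), (0.634, 175, 190, 190), (0.637, 175, 191, 190), (0.64, 174, 189, 188), (0.643, 174, 188, 187), (0.646, 174, 188, 186), (0.649, 173, 187, 186), (0.652, 174, 189, 187), (0.655, 175, 190, 189), (0.658, 174, 189, 188), (0.661, 163, 176, 175), (0.664, 157, 171, 170), (0.667, 153, 166, 165)]
```

```bash
python3 -m crank '[-0.5,0.5,-1.5,0,-0.5,0.4,-3,0,0,0,-3.5,0,0,0,-3.5,0,0,0,-3.5,0]' 7 && python3 -m crank '[0,0,-3.5,0,0,0,-3,0,0,0,-2.2,0,0,0,-1.2,0,0,0,-0.6,0]' && python3 -m crank '[0,0,0,0,0,0,0,0,0,0,0,0,0,0,0,0,0,0,0,0]' 2 25 && python3 -m crank '[0,0,0,0,0,0,0,0,0,0,0,0,0,0,0,0]'
```

```text
clock: 12.22
tool_pos: [0.5947, 0.1204, 0.1457]
tcp_rot: [[-0.999, 0.047, 0.001], [0.047, 0.999, 0.0], [-0.001, 0.0, -1.0]]
force: [0.5, 0.2, -0.4]
opening: 0.0702
gripper_force: 0.0
clock: 12.63
tool_pos: [0.594, 0.1203, 0.0403]
tcp_rot: [[-0.999, 0.047, -0.002], [0.047, 0.999, -0.0], [0.002, -0.0, -1.0]]
force: [-0.5, 0.9, 0.3]
opening: 0.0701
gripper_force: 0.0
clock: 13.05
tool_pos: [0.5953, 0.1208, 0.043]
tcp_rot: [[-0.999, 0.046, 0.002], [0.046, 0.999, 0.0], [-0.002, 0.0, -1.0]]
force: [-0.1, 0.5, -0.7]
opening: 0.0394
gripper_force: 0.0
clock: 13.38
tool_pos: [0.595, 0.1207, 0.0424]
tcp_rot: [[-0.999, 0.046, 0.001], [0.046, 0.999, 0.0], [-0.001, 0.0, -1.0]]
force: [-0.7, 0.1, 6.7]
opening: 0.0299
gripper_force: 25.0
```

```bash
python3 -m crank '[0,0,1,0,0,0,2.5,0,0,0,3.5,0,0,0,3.5,0,0,0,2.5,0]' && python3 -m crank '[-0.3,-1.2,1,0,-0.5,-2.5,0.5,0,-0.5,-3.5,0,0,-0.5,-3.7,0,0,-0.5,-3.7,0,0]' && python3 -m crank '[-0.5,-3.7,0,0,-0.5,-3.5,0,0,-0.4,-2.5,0,0,-0.3,-1.8,0,0,0,-1,0,0]' && python3 -m crank '[0,0,-1,0,0,0,-2.5,0,0,0,-3,0,0,0,-3,0,0,0,-2.5,0]' && python3 -m crank '[0,0,-2,0,0,0,-1,0,0,0,0,0,0,0,0,0,0,0,0,0]'
```

```text
clock: 13.8
tool_pos: [0.5951, 0.1208, 0.1752]
tcp_rot: [[-0.999, 0.046, 0.002], [0.046, 0.999, 0.0], [-0.002, 0.0, -1.0]]
force: [0.3, -0.3, -0.2]
opening: 0.0298
gripper_force: 25.0
clock: 14.22
tool_pos: [0.5704, -0.027, 0.1866]
tcp_rot: [[-0.999, 0.045, -0.001], [0.045, 0.999, -0.0], [0.001, -0.0, -1.0]]
force: [1.2, -0.6, -0.3]
opening: 0.0295
gripper_force: 25.0
clock: 14.63
tool_pos: [0.5532, -0.1525, 0.1864]
tcp_rot: [[-0.999, 0.048, -0.001], [0.048, 0.999, 0.0], [0.001, 0.0, -1.0]]
force: [0.1, 1.0, -0.5]
opening: 0.0295
gripper_force: 25.0
clock: 15.05
tool_pos: [0.5537, -0.1489, 0.0642]
tcp_rot: [[-0.999, 0.046, -0.001], [0.046, 0.999, 0.001], [0.002, 0.001, -1.0]]
force: [-0.2, -1.2, -1.4]
opening: 0.0297
gripper_force: 25.0
clock: 15.47
tool_pos: [0.5554, -0.1502, 0.038]
tcp_rot: [[-0.999, 0.046, 0.001], [0.046, 0.999, -0.0], [-0.001, -0.0, -1.0]]
force: [0.1, -0.7, 0.4]
opening: 0.0299
gripper_force: 25.0
```

```bash
python3 -m crank '[0,0,-0.3,0,0,0,-0.2,0,0,0,0,0,0,0,0,0]' && python3 -m crank '[0,0,-0.1,0,0,0,0,0]'
```

```text
clock: 15.8
tool_pos: [0.5548, -0.1504, 0.0322]
tcp_rot: [[-0.999, 0.046, 0.0], [0.046, 0.999, -0.0], [-0.0, -0.0, -1.0]]
force: [0.5, -0.1, -1.0]
opening: 0.0296
gripper_force: 25.0
clock: 15.97
tool_pos: [0.5547, -0.1504, 0.031]
tcp_rot: [[-0.999, 0.046, 0.0], [0.046, 0.999, -0.0], [-0.0, -0.0, -1.0]]
force: [-0.4, 0.1, 0.2]
opening: 0.0295
gripper_force: 25.0
```

```bash
python3 -m crank '[0,0,0,0,0,0,0,0,0,0,0,0,0,0,0,0,0,0,0,0]' 9.1 && python3 -m crank '[0,0,0,0,0,0,0,0,0,0,0,0,0,0,0.6,0,0,0,1,0]' && python3 -m crank '[0,0,0.6,0,0,-0.8,0,0,0,-1,0,0,0,-0.8,0,0,0,-0.8,0,0]' && python3 -m crank '[0,-0.8,0,0,0,-0.8,0,0,0,-0.8,0,0,0,-0.6,0,0,0,0,0,0]'
python3 - <<'E'
from h import *
look("wrist",["label_roll"]); look("scene",["label_roll"]);look("top",["label_roll"])
E
```

```text
clock: 16.38
tool_pos: [0.5547, -0.1503, 0.031]
tcp_rot: [[-0.999, 0.046, 0.0], [0.046, 0.999, -0.0], [-0.0, -0.0, -1.0]]
force: [0.3, -0.1, 0.3]
opening: 0.0598
gripper_force: 0.0
clock: 16.8
tool_pos: [0.554, -0.1501, 0.0467]
tcp_rot: [[-0.999, 0.046, -0.002], [0.046, 0.999, 0.0], [0.002, 0.0, -1.0]]
force: [0.0, 0.6, -0.4]
opening: 0.0904
gripper_force: 0.0
clock: 17.22
tool_pos: [0.5545, -0.1855, 0.0528]
tcp_rot: [[-0.999, 0.047, -0.0], [0.047, 0.999, 0.0], [0.0, 0.0, -1.0]]
force: [0.5, 0.4, -0.9]
opening: 0.0908
gripper_force: 0.1
clock: 17.63
tool_pos: [0.5547, -0.2155, 0.0529]
tcp_rot: [[-0.999, 0.047, 0.0], [0.047, 0.999, -0.0], [-0.0, -0.0, -1.0]]
force: [0.2, 0.1, 0.0]
opening: 0.0912
gripper_force: 0.0
wrist label_roll [ 0.5389 -0.2042  0.0282] 0.75
scene label_roll [ 0.5405 -0.2134  0.0215] 0.63
top label_roll [0.6665 0.1208 0.2378] 0.45
```

The roll has toppled and lies flat with its top at about 0.028. I'll rise and measure its circle.

```bash
python3 -m crank '[0,0,1,0,0,0,2.5,0,0,0,3.5,0,0,0,3.5,0,0,0,2.5,0]' && python3 -m crank '[0,0,1,0,0,0,0,0,0,0,0,0]'
cat > circ.py <<'E'
from h import *
def ring(p,c,z,R,vis=None):
    im=p["color"]; mx=im.min(2).astype(np.uint8)
    x,y=np.meshgrid(np.arange(c[0]-.07,c[0]+.07,.0005),np.arange(c[1]-.07,c[1]+.07,.0005),indexing="ij")
    uv=proj(p,np.c_[x.ravel(),y.ravel(),np.full(x.size,z)]).astype(np.float32)
    o=cv2.remap(im,uv[:,0].reshape(x.shape),uv[:,1].reshape(x.shape),cv2.INTER_LINEAR)
    if vis: cv2.imwrite("pics/"+vis,o[:,:,::-1])
    return o
E
python3 - <<'E'
from circ import *
p=look("wrist",["label_roll"]); o=ring(p,(.5547,-.21),.030,.0315,"r1.png")
m=(o.min(2)>150).astype(np.uint8)*255
m=cv2.morphologyEx(m,cv2.MORPH_OPEN,np.ones((5,5)))
cs=cv2.findContours(m,cv2.RETR_EXTERNAL,cv2.CHAIN_APPROX_NONE)[0]
for c in sorted(cs,key=cv2.contourArea)[::-1][:3]:
    (a,b),r=cv2.minEnclosingCircle(c); M=c.reshape(-1,2).mean(0)
    print("x",.4847+b*.0005,"y",-.28+a*.0005,"r",r*.0005,cv2.contourArea(c)*.25e-6/np.pi/.0315**2, cv2.boundingRect(c))
print(bot.sense()["tool_pos"])
E
```

```text
clock: 18.35
tool_pos: [0.5553, -0.2144, 0.1866]
tcp_rot: [[-0.999, 0.046, 0.002], [0.046, 0.999, -0.001], [-0.002, -0.001, -1.0]]
force: [0.2, -0.3, 0.9]
opening: 0.0911
gripper_force: 0.0
clock: 18.6
tool_pos: [0.5545, -0.2141, 0.1928]
tcp_rot: [[-0.999, 0.046, 0.0], [0.046, 0.999, -0.0], [-0.0, -0.0, -1.0]]
force: [-0.7, -0.2, -1.3]
opening: 0.091
gripper_force: 0.0
wrist label_roll [ 0.5465 -0.1993  0.0261] 0.66
x 0.5504830657958985 y -0.19794839477539067 r 0.03359890747070313 1.0723410149063908 (100, 65, 131, 134)
[ 0.55377696 -0.21387711  0.19135126]
```

```bash
python3 -m crank '[-0.1,0.9,-1.5,0,0,0.8,-3,0,0,0,-3.5,0,0,0,-3.5,0,0,0,-3,0]' && python3 -m crank '[0,0,-2,0,0,0,-1.2,0,0,0,-0.5,0,0,0,0,0,0,0,0,0]'
```

```text
clock: 19.12
tool_pos: [0.552, -0.1964, 0.0443]
tcp_rot: [[-0.999, 0.046, -0.003], [0.046, 0.999, 0.001], [0.003, 0.001, -1.0]]
force: [0.5, -0.3, 0.7]
opening: 0.091
gripper_force: 0.0
clock: 19.53
tool_pos: [0.554, -0.1975, 0.0114]
tcp_rot: [[-0.999, 0.046, 0.0], [0.046, 0.999, -0.0], [-0.0, -0.0, -1.0]]
force: [0.8, 0.0, -0.2]
opening: 0.0913
gripper_force: 0.0
```

```bash
python3 -m crank '[0,0,0,0,0,0,0,0,0,0,0,0,0,0,0,0,0,0,0,0]' 5.5 20 && python3 -m crank '[0,0,0,0,0,0,0,0]'
```

```text
clock: 19.95
tool_pos: [0.5538, -0.1974, 0.0114]
tcp_rot: [[-0.999, 0.046, 0.001], [0.046, 0.999, -0.0], [-0.001, -0.0, -1.0]]
force: [0.6, 0.8, 3.2]
opening: 0.0611
gripper_force: 20.0
clock: 20.12
tool_pos: [0.5539, -0.1974, 0.0114]
tcp_rot: [[-0.999, 0.046, 0.0], [0.046, 0.999, -0.0], [-0.0, -0.0, -1.0]]
force: [-0.7, 0.3, 6.1]
opening: 0.0612
gripper_force: 20.0
```

```bash
python3 -m crank '[0,0,1,0,0,0,2,0,0,0,3,0,0,0,3,0,0,0,3,0]' && python3 -m crank '[0.5,-1,1.5,0,0.8,-2,1,0,1,-2.5,0,0,1,-2.5,0,0,0.8,-2,0,0]' && python3 -m crank '[0.5,-1.5,0,0,0,-1,0,0,0,0,0,0,0,0,0,0]'
python3 - <<'E'
from h import *
for cam in ("top","wrist","scene"):
    p=look(cam,["dispenser","label_roll"]); np.save("pics/%s.npy"%cam,p,allow_pickle=True)
    im=p["color"]; g=im.min(2)
    c=proj(p,[[.50,-.345,.014]])[0]; print(cam,c)
print(bot.sense()["tool_pos"])
E
```

```text
clock: 20.53
tool_pos: [0.5533, -0.1972, 0.1326]
tcp_rot: [[-0.999, 0.046, -0.0], [0.046, 0.999, 0.0], [0.0, 0.0, -1.0]]
force: [0.4, 0.3, 0.1]
opening: 0.0612
gripper_force: 20.0
clock: 20.95
tool_pos: [0.5952, -0.2989, 0.1571]
tcp_rot: [[-0.999, 0.046, 0.001], [0.046, 0.999, -0.001], [-0.001, -0.001, -1.0]]
force: [0.2, 0.9, -1.5]
opening: 0.0611
gripper_force: 20.0
clock: 21.28
tool_pos: [0.599, -0.3219, 0.1557]
tcp_rot: [[-0.999, 0.047, -0.001], [0.047, 0.999, 0.001], [0.001, 0.0, -1.0]]
force: [0.3, 0.2, -1.3]
opening: 0.0614
gripper_force: 20.0
top [396.80636483 237.47468112]
wrist label_roll [ 0.5797 -0.3234  0.1712] 0.9
wrist [286.93611048  87.3592133 ]
scene dispenser [0.677  0.1111 0.1727] 0.7
scene dispenser [ 0.4751 -0.3599  0.0085] 0.62
scene label_roll [ 0.5788 -0.3268  0.1664] 0.65
scene [352.96982254 263.9808695 ]
[ 0.59964004 -0.32204146  0.15599882]
```

Run:
```python
from circ import *
P={c:np.load("pics/%s.npy"%c,allow_pickle=True).item() for c in("top","wrist","scene")}
o=[cv2.resize(ring(P[c],(.51,-.345),.014,.04),(266,266)) for c in("top","wrist","scene")]
w=P["wrist"]["color"][0:334,:]; W=np.zeros((600,800,3),np.uint8); W[:266,:798]=np.hstack(o); W[266:600,:640]=w
cv2.imwrite("pics/m.png",W[:,:,::-1])
```

```text
(no output)
```

View pics/m.png

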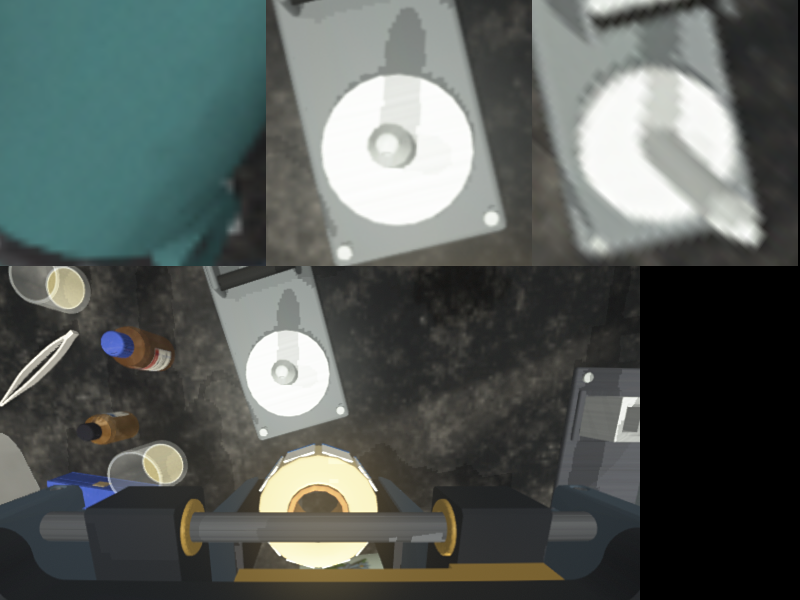

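The wrist view shows the disc centred at rectified (397,150), diameter 153 px (80 mm), with the spindle standing at its middle. The held roll's face spans columns 260-377 at raw row ~239, and the hole spans columns 290-349. I'll use the roll to calibrate the camera against the TCP.

Run:
```python
from circ import *
p=np.load("pics/wrist.npy",allow_pickle=True).item(); im=p["color"]
for z,c in ((.1746,(.599,-.322)),):
    o=ring(p,c,z,.03); 
    col=lambda a:[tuple(int(k) for k in v) for v in a]
    print("along x:"); print([(round(c[0]-.07+i*.0005,4),*o[i,140].tolist()) for i in range(56,140,2)])
    for i in (110,120,130):
        print("along y at x",c[0]-.07+i*.0005,[(round(c[1]-.07+j*.0005,4),*o[i,j].tolist()) for j in list(range(74,96,2))+list(range(184,206,2))])
# disc circle fit
o=ring(p,(.515,-.345),.014,.04); m=(o.min(2)>215).astype(np.uint8); 
k=max(cv2.findContours(m,0,1)[0],key=cv2.contourArea); (a,b),r=cv2.minEnclosingCircle(k); e=cv2.fitEllipse(k)
print("disc",.445+b*.0005,-.415+a*.0005,r*.0005, .445+e[0][1]*.0005,-.415+e[0][0]*.0005,e[1])
# spindle top highlight at z=.065
uv=proj(p,[[.5189,-.3458,.065],[.5189,-.3458,.014]]); print(uv)
```

```text
along x:
[(0.557, 96, 93, 84), (0.558, 96, 92, 82), (0.559, 92, 89, 78), (0.56, 88, 97, 108), (0.561, 165, 166, 158), (0.562, 171, 168, 156), (0.563, 169, 166, 152), (0.564, 238, 237, 233), (0.565, 222, 220, 206), (0.566, 209, 195, 146), (0.567, 249, 243, 197), (0.568, 251, 246, 202), (0.569, 251, 246, 203), (0.57, 251, 246, 203), (0.571, 251, 246, 203), (0.572, 251, 246, 203), (0.573, 251, 246, 203), (0.574, 251, 246, 203), (0.575, 252, 247, 205), (0.576, 252, 247, 206), (0.577, 252, 247, 206), (0.578, 252, 248, 207), (0.579, 252, 248, 208), (0.58, 255, 255, 232), (0.581, 193, 162, 111), (0.582, 239, 197, 125), (0.583, 247, 211, 134), (0.584, 198, 163, 109), (0.585, 98, 89, 71), (0.586, 93, 84, 64), (0.587, 94, 85, 66), (0.588, 95, 86, 67), (0.589, 96, 87, 67), (0.59, 97, 88, 69), (0.591, 98, 89, 69), (0.592, 98, 89, 70), (0.593, 94, 85, 66), (0.594, 93, 84, 65), (0.595, 93, 84, 65), (0.596, 97, 90, 75), (0.597, 104, 97, 84), (0.598, 112, 108, 96)]
along y at x 0.584 [(-0.355, 65, 63, 57), (-0.354, 61, 56, 45), (-0.353, 62, 57, 46), (-0.352, 64, 58, 47), (-0.351, 64, 58, 47), (-0.35
[... 1025 characters left out ...]
, 63, 55), (-0.353, 68, 63, 53), (-0.352, 68, 62, 53), (-0.351, 86, 80, 65), (-0.35, 211, 200, 152), (-0.349, 229, 221, 175), (-0.348, 239, 232, 185), (-0.347, 246, 239, 191), (-0.346, 255, 250, 199), (-0.345, 255, 250, 199), (-0.3, 251, 246, 204), (-0.299, 251, 246, 203), (-0.298, 251, 246, 202), (-0.297, 251, 245, 200), (-0.296, 251, 245, 201), (-0.295, 251, 245, 201), (-0.294, 251, 245, 201), (-0.293, 251, 245, 200), (-0.292, 251, 245, 200), (-0.291, 252, 245, 199), (-0.29, 210, 197, 150)]
disc 0.518928451538086 -0.34615048980712887 0.03978391647338867 0.5190182495117187 -0.34614464569091796 (157.01470947265625, 157.7792510986328)
[[281.4429711  105.16592606]
 [287.42919878 108.08883632]]
```

```bash
python3 -m crank '[-0.9,-0.3,0,0,-2,-0.7,0,0,-2.4,-0.8,0,0,-1.8,-0.6,0,0,-0.8,-0.2,0,0]' && python3 -m crank '[0,0,-1,0,0,0,-2,0,0,0,-2,0,0,0,-1.5,0,0,0,-0.5,0]' && python3 -m crank '[0,0,0,0,0,0,0,0]'
python3 - <<'E'
from h import *
s=bot.sense(); print(s["tool_pos"],s["force"],s["wrist_torque"])
p=look("scene",["label_roll"]); np.save("pics/sc2.npy",p,allow_pickle=True)
p=look("wrist",["label_roll"]); np.save("pics/wr2.npy",p,allow_pickle=True)
E
```

```text
clock: 22.15
tool_pos: [0.5181, -0.3489, 0.1558]
tcp_rot: [[-0.999, 0.047, -0.001], [0.047, 0.999, 0.0], [0.001, 0.0, -1.0]]
force: [0.6, -0.6, -0.5]
opening: 0.061
gripper_force: 20.0
clock: 22.57
tool_pos: [0.52, -0.3473, 0.0831]
tcp_rot: [[-0.999, 0.046, -0.002], [0.046, 0.999, 0.002], [0.003, 0.002, -1.0]]
force: [-0.2, 0.5, -0.8]
opening: 0.0613
gripper_force: 20.0
clock: 22.73
tool_pos: [0.5211, -0.3483, 0.086]
tcp_rot: [[-0.999, 0.046, -0.0], [0.046, 0.999, 0.0], [0.0, 0.0, -1.0]]
force: [0.6, -0.4, -0.6]
opening: 0.0613
gripper_force: 20.0
[ 0.52107859 -0.34833522  0.08604347] [ 0.59950388 -0.35678206 -0.64457895] [ 0.10990319 -0.08448949 -0.02182184]
scene label_roll [ 0.4989 -0.3518  0.0986] 0.58
wrist label_roll [ 0.5054 -0.3496  0.1011] 0.58
```

Roll bottom is just above the spindle tip. Lowering in small steps and watching the force.

```bash
python3 -m crank '[0,0,-0.5,0,0,0,-0.6,0,0,0,-0.6,0,0,0,-0.3,0,0,0,0,0]' - 12 && python3 -m crank '[0,0,-0.4,0,0,0,-0.4,0,0,0,-0.2,0,0,0,0,0]'
```

```text
clock: 23.35
tool_pos: [0.5201, -0.348, 0.0648]
tcp_rot: [[-0.999, 0.046, -0.001], [0.046, 0.999, 0.001], [0.001, 0.001, -1.0]]
force: [-0.3, -0.6, -0.9]
opening: 0.0612
gripper_force: 12.0
clock: 23.68
tool_pos: [0.5204, -0.3481, 0.0554]
tcp_rot: [[-0.999, 0.046, -0.001], [0.046, 0.999, 0.0], [0.001, 0.0, -1.0]]
force: [0.2, -0.4, -2.1]
opening: 0.0611
gripper_force: 12.0
```

```bash
python3 -m crank '[0,0,-0.5,0,0,0,-0.7,0,0,0,-0.7,0,0,0,-0.5,0,0,0,-0.3,0]' && python3 -m crank '[0,0,-0.1,0,0,0,0,0,0,0,0,0]'
python3 - <<'E'
from h import *
look("scene",["label_roll"]); look("wrist",["label_roll"])
E
```

```text
clock: 24.1
tool_pos: [0.5203, -0.348, 0.0278]
tcp_rot: [[-0.999, 0.046, -0.001], [0.046, 0.999, 0.001], [0.001, 0.001, -1.0]]
force: [-1.2, -0.6, -1.9]
opening: 0.0615
gripper_force: 12.0
clock: 24.35
tool_pos: [0.5207, -0.3484, 0.028]
tcp_rot: [[-0.999, 0.046, 0.0], [0.046, 0.999, -0.0], [-0.0, -0.0, -1.0]]
force: [-0.3, 0.2, -0.7]
opening: 0.061
gripper_force: 12.0
scene label_roll [ 0.4972 -0.3593  0.0404] 0.48
wrist label_roll [ 0.5035 -0.35    0.0441] 0.56
wrist label_roll [ 0.4883 -0.4638  0.0491] 0.5
```

```bash
python3 -m crank '[0,0,-0.2,0,0,0,0,0,0,0,0,0,0,0,0,0,0,0,0,0]' 9 && python3 -m crank '[0,0,1,0,0,0,2.5,0,0,0,3.5,0,0,0,3.5,0,0,0,3.5,0]' && python3 -m crank '[2,0.8,1,0,2.5,1,0,0,2.5,1,0,0,1.5,0.5,0,0,0,0,0,0]'
python3 - <<'E'
from circ import *
p=look("wrist",["label_roll","dispenser","prop","lid"]); 
look("scene",["label_roll","prop","lid","the_mug","the_stain_bottle"])
look("top",["lid","the_mug","the_stain_bottle","the_jar","prop","label_roll"])
im=p["color"]
for z in (.044,.065):
    o=ring(p,(.5195,-.347),z,.03)
    print(z,"x:",[(round(.4495+i*.0005,4),*o[i,140].tolist()) for i in range(60,230,4)])
    print(z,"y:",[(round(-.417+j*.0005,4),*o[140,j].tolist()) for j in range(60,230,4)])
s=bot.sense(); print(s["tool_pos"],s["clock"],s["force"])
E
```

```text
clock: 24.97
tool_pos: [0.5207, -0.3483, 0.026]
tcp_rot: [[-0.999, 0.046, 0.0], [0.046, 0.999, -0.0], [-0.0, -0.0, -1.0]]
force: [0.4, -0.5, 0.2]
opening: 0.0894
gripper_force: 0.0
clock: 25.38
tool_pos: [0.5204, -0.3481, 0.1681]
tcp_rot: [[-0.999, 0.046, -0.0], [0.046, 0.999, 0.0], [0.0, 0.0, -1.0]]
force: [0.2, 0.7, -0.0]
opening: 0.0899
gripper_force: 0.0
clock: 25.8
tool_pos: [0.6079, -0.3144, 0.1765]
tcp_rot: [[-0.999, 0.045, 0.001], [0.045, 0.999, -0.0], [-0.001, -0.0, -1.0]]
force: [0.0, -1.3, -0.5]
opening: 0.0898
gripper_force: 0.0
wrist label_roll [ 0.5149 -0.3511  0.0416] 0.89
wrist label_roll [ 0.4782 -0.3534  0.0075] 0.61
wrist dispenser [ 0.4783 -0.3548  0.0119] 0.76
wrist dispenser [ 0.5983 -0.4936  0.0354] 0.43
scene label_roll [ 0.5053 -0.3636  0.0379] 0.54
scene prop [ 0.6696 -0.0435  0.1522] 0.68
scene lid [0.6769 0.1099 0.1788] 0.75
scene the_mug [0.4948 0.3857 0.0642] 0.78
scene the_stain_bottle [ 0.4804 -0.4861  0.0397] 0.85
top lid [0.6689 0.1171 0.2355] 0.78
top the_mug [0.5055 0.4174 0.0358] 0.97
top the_stain_bottle [ 0.4885 -0.4722  0.053 ] 0.59
top prop [ 
[... 3786 characters left out ...]
51, 251, 252, 248), (-0.349, 255, 255, 255), (-0.347, 255, 255, 255), (-0.345, 255, 255, 255), (-0.343, 255, 255, 255), (-0.341, 253, 254, 252), (-0.339, 247, 248, 241), (-0.337, 246, 247, 239), (-0.335, 228, 228, 215), (-0.333, 243, 229, 181), (-0.331, 255, 247, 183), (-0.329, 255, 255, 253), (-0.327, 255, 255, 254), (-0.325, 255, 255, 254), (-0.323, 255, 255, 254), (-0.321, 255, 255, 254), (-0.319, 255, 255, 254), (-0.317, 255, 255, 254), (-0.315, 254, 254, 254), (-0.313, 255, 255, 255), (-0.311, 255, 255, 255), (-0.309, 255, 255, 255), (-0.307, 246, 247, 242), (-0.305, 225, 229, 220), (-0.303, 224, 227, 219)]
[ 0.60562862 -0.31526895  0.175923  ] 26.7 [ 0.49323787 -0.04187632  0.37814948]
```

The roll is round the spindle and flat on the disc. The lid is propped and the mug and stain bottle have not moved. The jar wasn't re-detected, but the arm stayed clear of it. Handing in.

```bash
python3 -c "
from workcell import hand_in
print(hand_in())"
```

```text
the job is handed in; nothing more can be done
None
```

The job is handed in: the prop stands in the rear socket holding the lid open, and the label roll lies flat on the dispenser's disc round the spindle. The mug and stain bottle read as unmoved; the jar was not re-detected in the last pictures, and the hand-in returned no verdict.

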